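# Index the yarn carousel to the guide

## Robot

A 6-joint arm with a two-finger parallel gripper is mounted at the origin on the work surface. World frame = base frame: x ahead of the robot, y to its left, z up, the work surface at z = 0. Lengths are in m, angles in rad, forces in N, time in s.
With the tool pointing down it reaches from about 0.35 to 1 m from the base axis. Payload 7.1 kg.
Tool frame: the origin (TCP) lies between the finger pads; the fingertips stand 22 mm ahead of it and the grasp point (between the pads) lies 3 mm ahead of it; z points along the fingers, y is the line along which they close (so a half turn about z gives the same grasp; the last joint's range is limited). The gripper opens to 85 mm and grips with 20 to 120 N. Pads are 22 mm wide; open, the fingers measure 114 mm over their backs; the gripper's body (76 mm by 85 mm) begins 54 mm behind the grasp point. The pads swing forward as they close: fully open they stand 13 mm farther back than shut.
Start: joints at [-1.143, 0.423, 1.63, -0, 1.089, -0.019], TCP at [0.27, -0.564, 0.253] pointing down, gripper open.
Joint ranges: [-3, 3], [-0.9, 2.11], [0.09, 2.58], [-1.31, 4.45], [0.11, 2.69], [-2.54, 2.54]. Speed limits (rad/s): [2.39, 2.39, 3.01, 3.14, 3.14, 3.14].

## Interface

Orientations are given as a rotation vector (axis times angle).
In Python, from rig import manip gives the robot as it stands. The module is installed in compiled form; this text tells all that it offers. Calls block until the motion is done:
- manip.move_to(position, orientation): joint-space move of the TCP to a pose.
- manip.servo_line(position, orientation=None, rate=0.15): straight line of the TCP; orientation=None keeps the orientation; rate is the mean speed in m/s.
- manip.set_joints(angles): joint-space move.
- manip.command_gripper(opening, f_grip=None): finger opening in m; f_grip is the grip in N (None keeps the last); returns when the fingers have stopped.
- manip.hold(seconds).
- manip.solve_ik(position, orientation): joint angles nearest the present ones, or None.
- manip.camera(name): name is "scene" or "top" or "wrist"; returns a dict with "image" (480x640x3 uint8, red, green, blue), "fx", "fy", "cx", "cy" (pixels), "k1" (the pictures are not rectified: a ray, as slopes to the right and down, at radius r is drawn at 1 + k1 r^2 times it, then the intrinsics apply), "cam_to_world" (4x4, takes a point from camera to world coordinates); the wrist camera has in their place "mount" (4x4, takes a point from camera to tool coordinates, whose origin is the TCP and whose axes are the flange's). Camera axes: x right, y down, z forward; pixel columns grow to the right and rows downward; lengths in m; the calibration is good to about 2 mm. A picture is of the moment at which its call begins: read the wrist's pose just before it. There is no depth.
A pose or a line that the arm cannot do raises manip.IKError and nothing moves.
- manip.sign_off(): hands the job in; it is judged then, once.
Readings, each from a call of its own:
- manip.get_time(): time.
- manip.get_joint_positions(): joint angles.
- manip.get_joint_vel(): joint speeds.
- manip.get_tau(): joint torques, N m.
- manip.get_position(): TCP position.
- manip.get_ee_rot(): TCP orientation.
- manip.get_contact_force(): force on the tool from outside, world axes, zero at the start.
- manip.get_torque(): the same for the moment, N m.
- manip.get_width(): finger opening in m.
- manip.get_grip_force(): force on a finger pad.
Only numpy, scipy, OpenCV 4.12 (cv2) and the standard library are available. Lean on these libraries where they do the work, as an engineer would, in place of code of your own. Each camera call takes 0.05 s, during which the arm holds its last target. There are 200 camera calls.

## Task

Bring the red yarn cone of the carousel round to the yarn guide with the brass eye: lift the spring plunger clear, swing the carousel one station towards the guide, and let the pin drop fully home in that station's hole, feeling for it, so that the carousel is locked there; then let go. Be gentle with the index pin: never force the carousel hard against it. Leave all the other things standing where they are.

Things in the scene. Friction and masses are not known exactly. Their poses are not given: they have to be found in the camera images.
- carousel_base: fixed base of the yarn carousel; origin on its vertical axis at table level, z up. At the start the plunger lies on its -x side, the red cone on its +x side. White foot, dark steel index ring of radius 179 mm, upper face 45 mm above the table, with brass index blocks clamped on it, each with an 11 mm hole for the index pin, 160 mm from the axis.
- carousel (a joint): turn of the aluminium disc (radius 130 mm, 58 to 70 mm above the table, with six small yarn cones up to 149 mm above the table, and the plunger arm) about the base's z axis, rad; 0 (within the pin play of 0.01) at the start, positive anticlockwise from above; stops at -1.3 and 1.3. With the pin clear it turns with light friction (2 to 3 N at the knob).
- plunger (a joint): lift of the spring index plunger, m; 0 = pin fully home in a hole, 0.010 = pin tip level with the blocks' top, 0.016 = top stop. Spring: 5 N down at 0, 8 N at 0.010, 10 N at 0.016. Let go away from a hole, the round-nosed 8 mm pin rides on the ring (0.008 to 0.010) and drops by itself into a hole it is slid over, and so stops the carousel.
- knob_mid (a point): centre of the plunger's black round knob (orange dot on top): 28 mm in diameter, 26 mm tall, vertical, 160 mm from the carousel's axis, centre 121 mm above the table when home. Below it a 12 mm stem enters a steel housing 26 mm wide, whose top is 92 mm above the table. It rises with the plunger and travels round with the carousel.
- red_cone (a point): centre of the red yarn cone fixed on the carousel (58 mm across the foot, 78 mm tall), 85 mm from the axis, opposite the plunger. The next stations lie nominally 1.047 rad (60 degrees) to either side of the start, but their blocks are clamped by hand: each hole is 1 to 3.5 degrees (3 to 10 mm along the circle) short of that or beyond it, and must be felt for.
- guide_eye (a point): brass eye on top of the fixed yarn guide (steel post on a black round foot, 172 mm tall), 215 mm from the carousel's axis, about 60 degrees to the left or right of where the red cone starts; the red cone stands at the guide when the carousel is turned one station to that side
- jar: glass storage jar with a blue lid, 52 mm across, 85 mm tall, standing beside the carousel in the place that mirrors the guide's; bystander; origin at its underside
- clipper: hand-held rug clipper, blue, orange and white, about 180 mm long and 43 mm thick, lying on the table; bystander; origin at its underside
- cone_white: spare white yarn cone, 90 mm across its foot, 130 mm tall; bystander; origin at its underside
- cone_green: spare green yarn cone, 90 mm across its foot, 130 mm tall; bystander; origin at its underside
- tape: yellow tape-measure case, 60 x 28 x 56 mm; bystander; origin at its underside
- driver: screwdriver lying on the table; bystander; origin at its underside
- brush: brush lying on the table; bystander; origin at its underside
- spool: small orange plastic spool, 48 mm across, 40 mm tall; bystander; origin at its underside
There are look-alikes about, which are no part of the job. What is shaped like the part that bears guide_eye but pink or purple is not meant.

How it is judged:
By the outcome, as a careful person would: the job done as asked, in the order asked, and still so for the second after the job is handed in, with the robot touching nothing.
It also fails if it takes over 48 s, if anything falls off the work surface, if the arm or the gripper's body presses on something with over 40 N, if the wrist force passes 120 N, or if a joint passes its speed limit or range.

## Working session

There is one attempt and no reset: what is moved stays moved. The work goes in short steps, each a Python script; the robot and the scene stay as the last script left them, time stands still between calls to the robot, and variables do not carry over. Pictures are saved under pics/ and viewed, at most 10 in all, crops included, and the job is handed in when it is done.

```bash
mkdir -p pics
cat > h.py <<'E'
from rig import manip as m
import numpy as np, cv2, pickle
from scipy.spatial.transform import Rotation as R
def snap(n):
    p,o=m.get_position(),m.get_ee_rot()
    c=m.camera(n)
    if n=="wrist":
        T=np.eye(4);T[:3,:3]=R.from_rotvec(o).as_matrix();T[:3,3]=p
        c["cam_to_world"]=T@np.array(c["mount"])
    return c
def ray(c,u,v):
    K=np.array([[c["fx"],0,c["cx"]],[0,c["fy"],c["cy"]],[0,0,1.]])
    q=cv2.undistortPoints(np.array([[[u,v]]],float),K,np.array([c["k1"],0,0,0.]))[0,0]
    T=np.array(c["cam_to_world"]);return T[:3,3],T[:3,:3]@np.array([q[0],q[1],1])
def at_z(c,u,v,z):
    o,d=ray(c,u,v);return o+d*(z-o[2])/d[2]
def proj(c,X):
    T=np.linalg.inv(np.array(c["cam_to_world"]));p=T[:3,:3]@np.array(X)+T[:3,3]
    a,b=p[:2]/p[2];s=1+c["k1"]*(a*a+b*b);return c["fx"]*a*s+c["cx"],c["fy"]*b*s+c["cy"]
def save(c,f,box=None,s=1):
    im=c["image"][...,::-1]
    if box: x0,y0,x1,y1=box; im=im[y0:y1,x0:x1]
    cv2.imwrite("pics/"+f,cv2.resize(im,None,fx=s,fy=s,interpolation=cv2.INTER_CUBIC))
E
python3 - <<'E'
from h import *
for n in("top","scene"):
    c=snap(n);save(c,n+"0.png");pickle.dump(c,open(n+"0.pkl","wb"));print(n,np.round(c["cam_to_world"],3).tolist(),c["fx"],c["k1"])
print(m.get_time(),m.get_ee_rot(),m.get_width())
E
```

```text
top [[0.002, -0.997, 0.082, 0.434], [-1.0, -0.002, 0.005, -0.003], [-0.005, -0.082, -0.997, 1.26], [0.0, 0.0, 0.0, 1.0]] 459.98681584081254 -0.03688692025109976
scene [[0.466, 0.776, -0.426, 1.155], [0.885, -0.403, 0.234, -0.313], [0.01, -0.486, -0.874, 1.363], [0.0, 0.0, 0.0, 1.0]] 605.2975848126715 0.01702925698796448
0.1 [-3.06214351e+00 -6.95703483e-01  4.93949238e-04] 0.0856190977697086
```

View pics/top0.png

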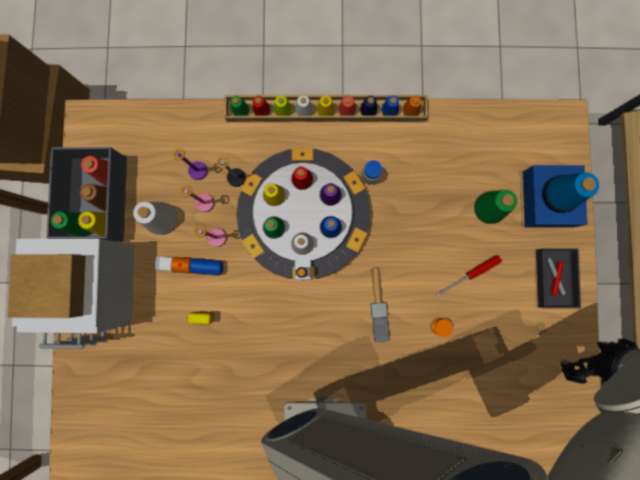

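View pics/scene0.png

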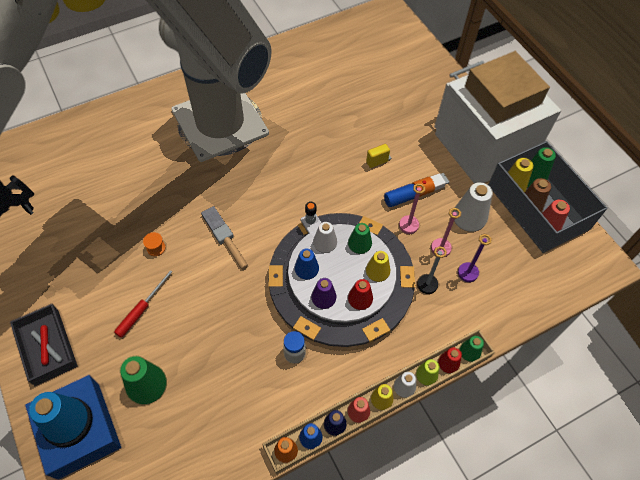

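The guide candidates in the top picture are purple (198,170), pink (205,202), pink (217,237) and a black foot (236,177). The black foot fits, because pink and purple are ruled out. It also stands about 60° to the red cone's left (+y), so the carousel turns anticlockwise (+). I'll confirm with an enlarged crop and measure the axis, knob and target block at (357,240).

Run:
```python
from h import *
c=pickle.load(open("top0.pkl","rb"));s=pickle.load(open("scene0.pkl","rb"))
save(c,"crop1.png",(170,140,390,290),3.6)
k=at_z(c,302,271,.134);print("knob top",k,"scene",at_z(s,311,206,.134))
r=at_z(c,302,170,.149);print("red top",r,at_z(s,361,284,.149)) 
print("guide foot",at_z(c,236,178,.005),"blk",at_z(c,357,240,.055),at_z(c,250,245,.055))
```

```text
knob top [0.45613267 0.05614827 0.134     ] scene [0.45755985 0.05819432 0.134     ]
red top [0.70357795 0.05696062 0.149     ] [0.69891617 0.05707127 0.149     ]
guide foot [0.71592158 0.24800834 0.005     ] blk [ 0.53936093 -0.08380427  0.055     ] [0.52560306 0.19763774 0.055     ]
```

View pics/crop1.png

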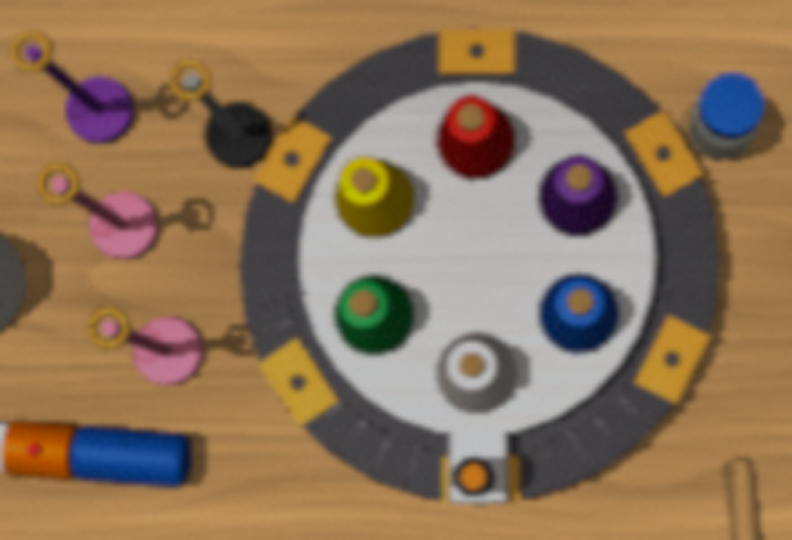

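The crop confirms it. The guide with the black foot (crop 237,133; eye 190,78) is at the upper left, next to the block at (291,158), and its look-alikes are pink or purple. The knob is at crop (473,477), and the target hole on the plunger's +60° side is at (672,359). Next I'll fit the axis from the holes, then hover over the knob and take a wrist picture.

```bash
cat >> h.py <<'E'
def rv(th): return (R.from_euler("z",th)*R.from_rotvec([np.pi,0,0])).as_rotvec()
E
python3 - <<'E'
from h import *
from scipy.optimize import least_squares
c=pickle.load(open("top0.pkl","rb"))
px=np.array([(672,359),(476,51),(291,158),(662,153),(297,382)])/3.6+[170,140]-.4
for z in(.050,.055):
    P=np.array([at_z(c,*p,z)[:2] for p in px])
    f=least_squares(lambda q:np.hypot(*(P-q[:2]).T)-q[2],[.61,.057,.16]);a=f.x[:2]
    print(z,f.x,f.fun.round(4),np.degrees(np.arctan2(*(P-a).T[::-1])).round(2))
k=at_z(c,473/3.6+169.6,477/3.6+139.6,.134);print("knob",k,k[:2]-a)
m.move_to([.457,.057,.25],rv(0))
w=snap("wrist");save(w,"w1.png");pickle.dump(w,open("w1.pkl","wb"))
print(m.get_time(),m.get_joint_positions(),m.get_contact_force(),proj(w,[.457,.057,.134]))
print([m.solve_ik([.54,-.082,z],rv(np.pi/3)) for z in(.13,.2)])
E
```

```text
0.05 [0.61267926 0.06077658 0.15935557] [ 0.0003 -0.      0.0003 -0.0003 -0.0003] [-116.44    0.83   60.68  -58.87  123.84]
0.055 [0.61194135 0.0605129  0.15869697] [ 0.0003 -0.      0.0003 -0.0003 -0.0003] [-116.44    0.83   60.68  -58.87  123.84]
knob [0.45344193 0.05860414 0.134     ] [-0.15849942 -0.00190876]
2.4583 [ 9.71380923e-02  1.84523127e-01  1.98395503e+00 -1.26462903e-04
  9.72977339e-01  1.66879137e+00] [0.28175876 0.24695837 1.21928735] (np.float64(317.25270114410023), np.float64(246.2090176935267))
[array([-1.72489552e-01,  4.86035894e-01,  1.88280563e+00, -4.44089210e-16,
        7.72751129e-01,  3.51109223e-01]), array([-1.72489552e-01,  3.79079823e-01,  1.84576985e+00, -4.44089210e-16,
        9.16742982e-01,  3.51109223e-01])]
```

View pics/w1.png

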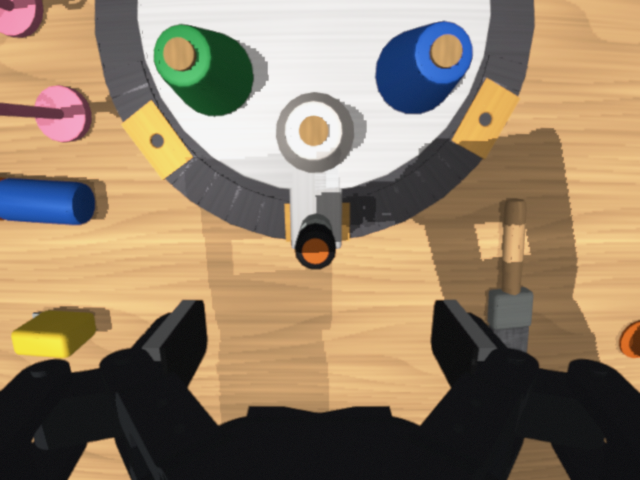

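The wrist view shows the knob's orange dot at (316,250), the target hole at (485,119), the other neighbouring hole at (157,141) and the white cone's tip at (314,130).

Run:
```python
from h import *
from scipy.optimize import least_squares
w=pickle.load(open("w1.pkl","rb"))
k=at_z(w,316,250,.134)[:2];wc=at_z(w,314,130,.149)[:2];h1=at_z(w,485,119,.055)[:2];h2=at_z(w,157,141,.055)[:2]
print(k,wc,h1,h2)
f=least_squares(lambda q:[np.hypot(*(k-q))-.16,np.hypot(*(h1-q))-.16,np.hypot(*(h2-q))-.16,.5*(np.hypot(*(wc-q))-.085)],[.61,.06])
a=f.x;A=lambda p:np.degrees(np.arctan2(*(p-a)[::-1]))%360
print(a,f.fun,A(k),A(wc),A(h1),A(h2))
```

```text
[0.45445364 0.05781978] [0.52892401 0.05852822] [ 0.54086847 -0.07806957] [0.52416926 0.18763461]
[0.61648981 0.06015021] [ 0.00205293 -0.0024459  -0.0025981   0.00129041] 180.82397940244942 181.0611710950414 241.31651579152384 125.91098109149924
```

Both cameras agree: the axis is near (0.614, 0.060), the knob angle is about 180.8°, and the target hole is slightly beyond +60° (61–63°). Next I'll descend and close gently, keeping side force low.

Run:
```python
from h import *
f=lambda:np.mean([m.get_contact_force() for _ in range(5)],0)
m.command_gripper(.055,20)
m.move_to([.4540,.058,.17],rv(0.013)); print(m.get_time())
m.servo_line([.4540,.058,.127],rate=.06); f0=f();print(f0)
y=.058
for wd in(.036,.031,.029,.027):
    m.command_gripper(wd,20);d=f()-f0;print(wd,m.get_width(),m.get_grip_force(),d.round(2),m.get_time())
    if abs(d[1])>6: break
save(snap("wrist"),"w2.png");print(m.get_position())
```

```text
3.2833
[-0.19355333 -0.30023894 -0.61750082]
0.036 0.03603676896194672 0.0 [-0.17  1.02  0.9 ] 4.475
0.031 0.03088298832666255 0.0 [-0.37  0.48  0.06] 4.7
0.029 0.02921354301319173 0.47816723585128784 [0.06 1.39 1.22] 4.9167
0.027 0.027059675973139664 18.315882682800293 [-0.45  1.41  5.02] 5.1333
[0.4540471  0.05804042 0.12711639]
```

View pics/w2.png

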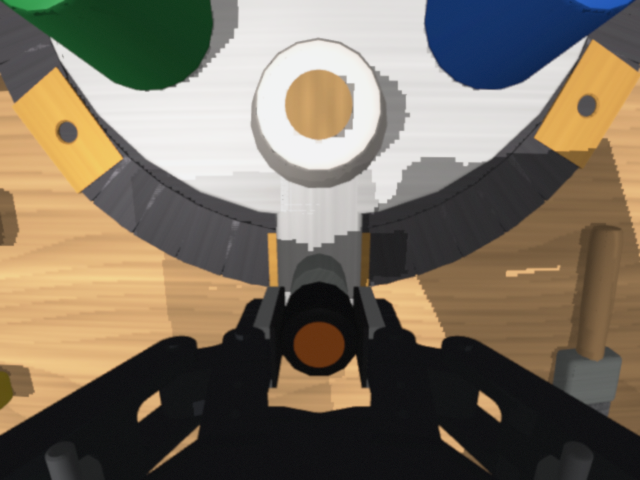

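The knob sits centred between the pads, with its dot at (319,345), and the side force is about 1 N. Next: lift, then swing with radial compliance.

Run:
```python
from h import *
f=lambda:np.mean([m.get_contact_force() for _ in range(5)],0)
m.command_gripper(.022,35);f0=f();print(m.get_grip_force(),f0.round(1))
p=np.array(m.get_position());p[:2]=.454,.058
for dz in(.004,.010,.0135):
    m.servo_line(p+[0,0,dz],rate=.03);print(dz,(f()-f0).round(1))
a=np.array([.454,.058])+.16*np.array([np.cos(.013),np.sin(.013)]);r=.16;z=p[2]+.0135
fb=f()-f0; ok=abs(fb[2])>5
if ok:
  for th in np.radians(np.arange(3,60,3)):
    t=np.pi+.013+th;u=np.array([np.cos(t),np.sin(t)]);v=np.array([-u[1],u[0]])
    m.servo_line([*(a+r*u),z],rv(.013+th),rate=.08)
    d=f()-f0;fr,ft=d[:2]@u,d[:2]@v
    print(int(round(np.degrees(th))),"fr %.1f ft %.1f fz %.1f r %.4f"%(fr,ft,d[2],r),m.get_time())
    if abs(ft)>12 or abs(fr)>25 or abs(d[2])<4: print("stop");break
    r+=np.clip(.0001*fr,-.0006,.0006)
print(m.get_position())
pickle.dump((a,r,z,f0),open("st.pkl","wb"))
c=snap("top");save(c,"t2.png",(220,140,400,290),3.6)
```

```text
34.07176852226257 [-0.6  1.2  5.1]
0.004 [  3.3  -0.3 -11.9]
0.01 [  3.1  -0.2 -13.4]
0.0135 [  4.    0.8 -14.7]
3 fr -3.2 ft 1.6 fz -15.0 r 0.1600 6.5667
6 fr -2.2 ft 2.3 fz -15.3 r 0.1597 6.825
9 fr -0.9 ft 1.7 fz -15.3 r 0.1595 7.0833
12 fr 1.0 ft 1.5 fz -13.8 r 0.1594 7.3417
15 fr 0.7 ft 2.4 fz -14.7 r 0.1595 7.6
18 fr 0.4 ft 1.4 fz -14.6 r 0.1595 7.8583
21 fr 1.2 ft 2.3 fz -15.7 r 0.1596 8.1167
24 fr 1.4 ft 1.8 fz -14.9 r 0.1597 8.375
27 fr 0.7 ft 1.4 fz -14.5 r 0.1598 8.6333
30 fr -1.0 ft 1.8 fz -16.0 r 0.1599 8.8917
33 fr -0.2 ft 1.4 fz -14.9 r 0.1598 9.15
36 fr -0.2 ft 3.1 fz -15.5 r 0.1598 9.4083
39 fr -0.4 ft 1.8 fz -14.3 r 0.1598 9.6667
42 fr 0.3 ft 1.9 fz -14.6 r 0.1597 9.925
45 fr -0.3 ft 2.3 fz -14.7 r 0.1598 10.1833
48 fr -0.9 ft 2.3 fz -15.2 r 0.1597 10.4417
51 fr -0.8 ft 1.8 fz -15.2 r 0.1597 10.7
54 fr 0.2 ft 2.0 fz -15.2 r 0.1596 10.9583
57 fr -0.3 ft 2.7 fz -16.0 r 0.1596 11.2167
[ 0.52861328 -0.07475946  0.14063463]
```

View pics/t2.png

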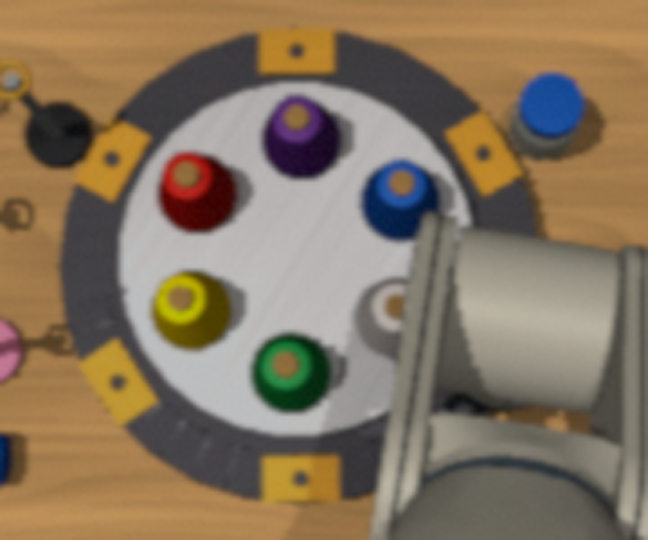

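The red cone (187,175 in the crop) is now nearing the guide, at 57°, and only light friction shows. Next: lower the pin onto the block short of the hole, loosen the fingers, and push finely, feeling for the drop.

```bash
cat > feel.py <<'E'
from h import *
f=lambda:np.mean([m.get_contact_force() for _ in range(5)],0)
a,r,z,f0=pickle.load(open("st.pkl","rb"))
def go(deg,z,rate=.03):
    th=np.radians(deg);t=np.pi+.013+th
    u=np.array([np.cos(t),np.sin(t)]);v=np.array([-u[1],u[0]])
    m.servo_line([*(a+r*u),z],rv(.013+th),rate=rate)
    return u,v
E
python3 - <<'E'
from feel import *
go(58.5,z)
for dz in(.0015,.0025,.0035,.0042,.005):
    u,v=go(58.5,z-dz);d=f()-f0;print(dz,"ft %.1f fz %.1f"%(d[:2]@v,d[2]))
    if d[2]>-5: break
m.command_gripper(.032,20);print("open",m.get_width())
u,v=go(58.5,.131);fb=f();print("free",(fb-f0).round(1),m.get_time())
deg=58.5;hits=0
while deg<65.5:
    deg+=.12;u,v=go(deg,.131,.01);d=f()-fb;ft=d[:2]@v
    print("%.2f ft %.1f fr %.1f fz %.1f"%(deg,ft,d[:2]@u,d[2]),end=" | ")
    if abs(ft)>7: break
print();print(m.get_time())
save(snap("wrist"),"w3.png")
E
```

```text
0.0015 ft 2.0 fz -13.9
0.0025 ft 0.6 fz -13.8
0.0035 ft 0.0 fz -13.2
0.0042 ft -1.3 fz -7.0
0.005 ft -3.3 fz -0.4
open 0.03186777088686406
free [ 0.4 -1.4 -5.9] 13.3417
58.62 ft 0.5 fr 0.1 fz 0.5 | 58.74 ft -0.3 fr -1.1 fz 1.1 | 58.86 ft 0.8 fr 0.1 fz 0.0 | 58.98 ft -0.0 fr 0.2 fz 1.0 | 59.10 ft -0.4 fr -0.8 fz 0.9 | 59.22 ft 0.2 fr -0.9 fz 1.1 | 59.34 ft 0.3 fr 1.2 fz 1.9 | 59.46 ft -0.3 fr -0.2 fz 0.4 | 59.58 ft -0.5 fr -0.1 fz 0.8 | 59.70 ft -2.8 fr -0.6 fz 1.3 | 59.82 ft -4.0 fr -1.2 fz 2.2 | 59.94 ft -6.0 fr -2.1 fz 4.0 | 60.06 ft -5.3 fr -2.4 fz 4.2 | 60.18 ft -7.3 fr -3.3 fz 4.9 | 
16.8417
```

View pics/w3.png

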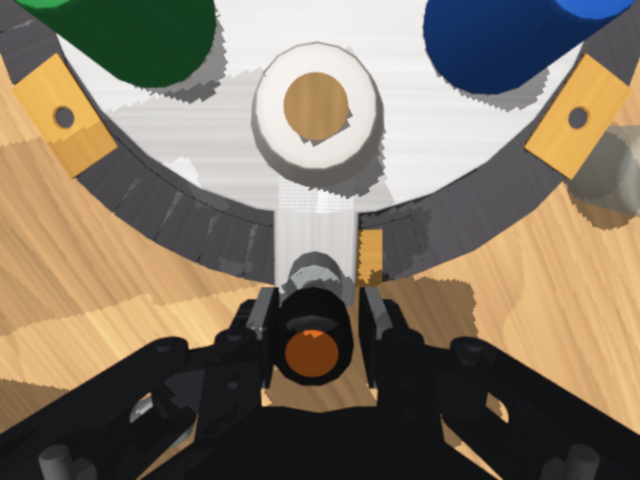

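The knob dot is 53 px wide at (312,353), against 50 px when home with the TCP 4 mm lower. So the pin is still riding on the block, and the block shows ahead on the right at x≈383: the hole lies about 2° further on. The resistance is friction, so I'll push on with a slightly higher cap and watch the dot for the drop.

```bash
cat >> feel.py <<'E'
def dot():
    im=m.camera("wrist")["image"][300:420,250:390].astype(int)
    M=(im[...,0]>80)&(im[...,0]>1.7*im[...,1])&(im[...,1]>1.5*im[...,2]) 
    ys,xs=np.nonzero(M);return M.sum(),round(xs.mean()+250,1),round(ys.mean()+300,1)
E
python3 - <<'E'
from feel import *
# force bias from the free reading: f0+(.4,-1.4,-5.9)
fb=f0+[.4,-1.4,-5.9]
print(dot());deg=60.18
while deg<65.5:
    deg+=.15;u,v=go(deg,.131,.01);d=f()-fb;ft=d[:2]@v;D=dot()
    print("%.2f ft %.1f fz %.1f %s"%(deg,ft,d[2],tuple(map(float,D))))
    if abs(ft)>12 or D[2]<346: break
print(m.get_time())
E
```

```text
(np.int64(1926), np.float64(311.4), np.float64(352.7))
60.33 ft -7.9 fz 4.4 (1924.0, 311.3, 352.8)
60.48 ft -4.9 fz 3.5 (1926.0, 311.6, 352.6)
60.63 ft -6.3 fz 4.3 (1932.0, 311.5, 352.6)
60.78 ft -7.9 fz 4.7 (1931.0, 311.4, 352.7)
60.93 ft 0.0 fz -0.3 (1911.0, 312.9, 351.2)
61.08 ft 0.2 fz 1.4 (1699.0, 323.8, 337.6)
18.7417
```

At 61.08° the push force vanished and the dot jumped to (324,338) and shrank, so the pin has dropped. Before letting go, I'll test the lock with a light nudge each way, then open, rise and compare with the home reference view.

Run:
```python
from feel import *
fb=f();print(dot())
for s in(1,-1):
    deg=61.08
    for i in range(16):
        deg+=s*.15;u,v=go(deg,.131,.02);ft=(f()-fb)[:2]@v
        if abs(ft)>5: break
    print("nudge",s,round(deg,2),round(ft,1),dot(),m.get_time())
u,v=go(61.08,.131);m.hold(.2);D=dot();print(D)
w=snap("wrist");k=at_z(w,D[1],D[2],.134)[:2]-a;print("knob if home: r",np.hypot(*k),"ang",np.degrees(np.arctan2(*k[::-1]))-180-.745)
m.command_gripper(.055,20);go(61.5,.19,.1);go(61.5,.25,.1)
w=snap("wrist");save(w,"w4.png");pickle.dump(w,open("w4.pkl","wb"));print(m.get_time(),(f()-fb).round(1))
```

```text
(np.int64(1708), np.float64(324.2), np.float64(337.7))
nudge 1 63.48 -1.6 (np.int64(1704), np.float64(312.7), np.float64(337.8)) 22.8417
nudge -1 60.63 6.4 (np.int64(1695), np.float64(325.2), np.float64(338.0)) 23.9
(np.int64(1713), np.float64(324.7), np.float64(337.8))
knob if home: r 0.1596709056762928 ang -298.1974871480535
26.3417 [-1.3 -0.9 -0.7]
```

View pics/w4.png

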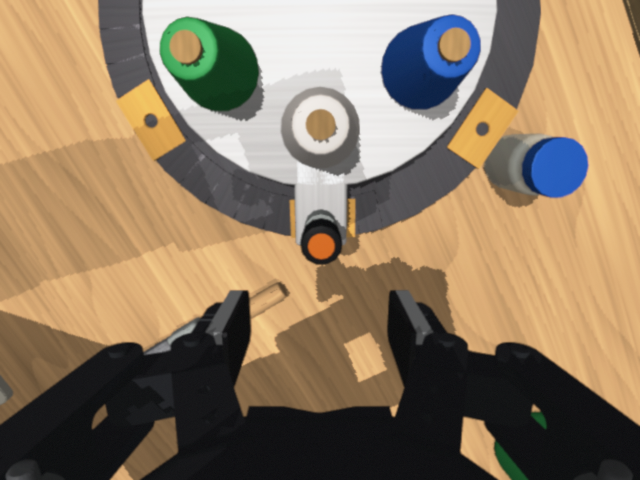

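The dot is at (321,246), and the block now shows symmetrically at x≈290–355, either side of the housing. The nudge range of about 7.5 mm matches the finger gaps (4 mm) plus the pin play (3 mm), so it is locked. I'll triangulate the height, then hand in.

Run:
```python
from feel import *
w=pickle.load(open("w4.pkl","rb"));w1=pickle.load(open("w1.pkl","rb"))
for z in(.131,.134,.137,.144):
    k=at_z(w,321,246,z)[:2]-a;print(z,np.hypot(*k).round(4),(np.degrees(np.arctan2(*k[::-1]))%360-180.745).round(2), "start:",np.hypot(*(at_z(w1,316,250,z)[:2]-a)).round(4))
# triangulate with the low view
T=np.array(w["mount"]);lo=dict(w);th=np.radians(61.08);t=np.pi+.013+th
B=np.eye(4);B[:3,:3]=R.from_rotvec(rv(.013+th)).as_matrix();B[:3,3]=[*(a+r*np.array([np.cos(t),np.sin(t)])),.131];lo["cam_to_world"]=B@T
o1,d1=ray(w,321,246);o2,d2=ray(lo,324.7,337.8)
s=np.linalg.lstsq(np.c_[d1,-d2],o2-o1,rcond=None)[0];print(o1+d1*s[0],o2+d2*s[1])
w2=dict(w);B[:3,:3]=R.from_rotvec(rv(.013)).as_matrix();B[:3,3]=[.454,.058,.127];w2["cam_to_world"]=B@T
o1,d1=ray(w1,316,250);o2,d2=ray(w2,319,345)
s=np.linalg.lstsq(np.c_[d1,-d2],o2-o1,rcond=None)[0];print("start",o1+d1*s[0],o2+d2*s[1])
```

```text
0.131 0.1611 61.88 start: 0.1604
0.134 0.1602 61.87 start: 0.1595
0.137 0.1594 61.87 start: 0.1587
0.144 0.1574 61.86 start: 0.1566
[ 0.54003931 -0.082707    0.13195803] [ 0.53990538 -0.08264115  0.13195833]
start [0.45541864 0.05779307 0.13732037] [0.4554107  0.05793652 0.13732383]
```

The knob top triangulates to 0.132 m (0.134 expected when home, 0.144 when riding). It sits 160 mm from the axis at +61.9°, which is a proper station hole. The pin is home and the gripper is clear.

```bash
python3 -c "
from rig import manip as m
print(m.get_time(),m.sign_off())"
```

```text
the job is handed in; nothing more can be done
26.3417 None
```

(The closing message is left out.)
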